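# Sort a finished batch into bins and onto the inspection pallet

## Task

Sort this mixed batch from the machines: the brass bush goes in the blue bin, the steel hexagon nut in the green bin and the red-crossed reject block in the red bin. The two good blocks go on the inspection pallet in a row along the rail towards the robot: first push the long one lengthwise home into the datum corner, against both rails, and only then set the short one against the same rail and push it up snug to the long one's end. Leave everything standing upright as it stood on the bench, and do not disturb the dial gauge.

Things in the scene. Friction and masses are not known exactly. Their poses are not given: they have to be found in the camera images.
- long_block_center (a point): good long block: bare aluminium, 40 (x) x 64 (y) x 44 (z) mm, with two dark round ports on its top, about 0.25 kg. Point: its centre, 22 mm above its underside; y along its 64 mm length, z up
- short_block_center (a point): good short block: bare aluminium, 40 (x) x 34 (y) x 44 (z) mm, with one dark round port on its top, about 0.13 kg. Point: its centre, 22 mm above its underside; y along its 34 mm side, z up
- reject_block_center (a point): reject block: aluminium, 40 (x) x 64 (y) x 44 (z) mm, not drilled, with a red paint cross on its top, about 0.25 kg. Point: its centre, 22 mm above its underside; y along its 64 mm length, z up
- brass_bush_center (a point): brass flanged bush, 46 mm tall, standing on its flange (48 mm diameter, 9 mm thick); the body above the flange is 32 mm in diameter; dark bore in its top; about 0.25 kg. Point: its centre, 23 mm above its underside; z up along its axis
- steel_nut_center (a point): dark steel long hexagon nut, 36 mm across flats, 46 mm tall, standing on end, dark thread hole in its top; about 0.24 kg. Point: its centre, 23 mm above its underside; z up along its axis; x is square to one pair of flats (the others at 60 degree steps)
- blue_bin_floor (a point): blue bin, for brass parts: open plastic stacking bin, fixed, 140 (x) x 112 (y) mm outside, walls and floor 3 mm (inside 134 x 106 mm); side and back walls reach 50 mm above the bench, the front (-x end) 26 mm. Point: centre of its inner floor, 3 mm above the bench; z up, x towards the high back
- green_bin_floor (a point): green bin, for steel parts: the same bin as the blue one, in green; same point and axes
- red_bin_floor (a point): red bin, for rejects: the same bin as the blue one, in red; same point and axes
- datum_corner (a point): datum corner of the inspection pallet: fixed black plate, 140 (x) x 160 (y) x 12 mm, with two bright rails 12 mm wide, 8 mm high. Point: on the plate's top, where the rails' inner faces meet; one rail runs along -y, the other along +x; free plate 128 mm along +x, 148 mm along -y; z up. Home: long block's centre at x 20, y -32 mm, short block's at x 20, y -81 mm, their y axes along this y, either way
- gauge: bystander to leave standing where it is: dial gauge on a stand with a grey base 70 (x) x 90 (y) x 30 mm and a post, 180 mm tall, loose, 1.6 kg. Origin: centre of the base's underside, on the bench

How it is judged:
By the outcome, as a careful person would: the job done as asked, in the order asked, and still so for the second after the job is handed in, with the robot touching nothing.
It also fails if it takes over 128 s, if anything falls off the work surface, if the arm or the gripper's body presses on something with over 40 N, if the wrist force passes 120 N, or if a joint passes its speed limit or range.

## Robot

A 6-joint arm with a two-finger parallel gripper is mounted at the origin on the work surface. World frame = base frame: x ahead of the robot, y to its left, z up, the work surface at z = 0. Lengths are in m, angles in rad, forces in N, time in s.
With the tool pointing down it reaches from about 0.35 to 0.975 m from the base axis. Payload 4.9 kg.
Tool frame: the origin (TCP) lies at the very end of the fingers, on their centre line; the grasp point (between the pads) lies 19 mm behind it; x points along the fingers, y is the direction in which the jaws open and shut, and the axes are right-handed (so a half turn about x gives the same grasp; the last joint's range is limited). The gripper opens to 85 mm and grips with 20 to 120 N. Pads are 22 mm wide; open, the fingers measure 114 mm over their backs; the gripper's body (76 mm by 85 mm) begins 54 mm behind the grasp point. The pads swing forward as they close: fully open they stand 13 mm farther back than shut.
Start: joints at [-1.422, 0.053, 1.613, -0, 1.476, -0.119], TCP at [0.165, -0.603, 0.231] pointing down, gripper open.
Joint ranges: [-3.01, 3.01], [-1.01, 2.22], [0.06, 2.58], [-1.02, 4.17], [0.09, 2.62], [-3.14, 3.14]. Speed limits (rad/s): [2.57, 2.57, 3.14, 3.14, 3.14, 3.14].

## Interface

Orientations are given as a unit quaternion [w, x, y, z].
In Python, from plant import manip gives the robot as it stands.
- The arm moves only by the tool play_rows, never from a script. Its argument "plan" is a list of rows, each a list of 5 numbers: the shift along the tool's x, y, z in mm, then the turn about the tool's x in rad, then the closure, from -1 (fully open) to 1 (shut). A call has 1 to 8 rows; each row is the pose to reach, as a shift and turn from the pose commanded when the call began, along the tool's axes at that moment; what a row does not reach only later rows make up. A row lasts 1/8 s, in which the tool goes at most 62.5 mm and 10.7 degrees, less where a joint would pass 70% of its speed; a pose out of reach is approached as far as the arm can. A call with a gripper value outside its range is refused whole. The fingers move at their own pace and stop on an object; the grip force is fixed at half the most. Time passes only in rows, so rows that repeat a pose let the fingers close. It gives the time, the measured TCP pose, the force and the opening at its end, in the units of the state.
- manip.state(): the state, without advancing time (a new reading comes with each control period).
- manip.grab_frame(name): name is "side" or "top" or "wrist"; returns a dict with "img" (384x512x3 uint8, red, green, blue), "range_z" (384x512 float32, m along the optical axis (not along the pixel's ray), 0 where there is no reading), "fx", "fy", "cx", "cy" (pixels), "origin" and "rotation" of the camera in the world. Camera axes: x right, y up, looking along -z (the intrinsics and any distortion apply to the point x, -y, -z); pixel columns grow to the right and rows downward; lengths in m; the calibration is good to about 2 mm. A picture is of the moment at which its call begins.
- manip.job_done(): hands the job in, once; it reports no verdict.
The state is a dict: "time": time; "joint_pos": joint angles; "joint_vel": joint speeds; "joint_efforts": joint torques, N m; "tool_pos": TCP position; "tool_rot": TCP orientation; "contact_force": force on the tool from outside, world axes, zero at the start; "ft_torque": the same for the moment, N m; "gripper_width": opening from 0.0 (shut) to 1.0 (fully open).
Only numpy, scipy, OpenCV 4.12 (cv2) and the standard library are available. Lean on these libraries where they do the work, as an engineer would, in place of code of your own. Each camera call takes 0.05 s, during which the arm holds its last target. There are 200 camera calls.

## Working session

There is one attempt and no reset: what is moved stays moved. The work goes in short steps, Python scripts to look and compute and a tool call to move; the robot and the scene stay as the last step left them, time stands still between calls to the robot, and variables do not carry over. Pictures are saved under pics/ and viewed, about 12 in all and at most 16, crops included, and the job is handed in when it is done.

Besides the shell and the picture viewer there is one more tool, called after "Emit:" as a command line: name --pt "numbers of a row" for each row, then --argument value for the rest. play_rows: Moves the arm, as the interface text tells. Its arguments: {"type":"object","properties":{"plan":{"type":"array"}},"required":["plan"]}

```bash
ls; mkdir -p pics; cat > h.py <<'E'
import numpy as np, cv2, sys
sys.path.insert(0,'.')
from plant import manip
def grab(n,save=None):
    f=manip.grab_frame(n)
    if save: cv2.imwrite('pics/'+save,f['img'][:,:,::-1]); np.savez('pics/'+save+'.npz',**{k:np.array(v) for k,v in f.items()})
    return f
def ray(f,u,v):
    d=np.array([(u-f['cx'])/f['fx'],-(v-f['cy'])/f['fy'],-1.0]); return np.array(f['origin']),np.array(f['rotation'])@d
def onz(f,u,v,z):
    o,d=ray(f,u,v); return o+d*(z-o[2])/d[2]
def proj(f,p):
    q=np.array(f['rotation']).T@(np.array(p)-f['origin']); return f['cx']+f['fx']*q[0]/-q[2], f['cy']+f['fy']*q[1]/q[2]
def cloud(f):
    v,u=np.mgrid[:384,:512]; z=f['range_z']; 
    c=np.stack([(u-f['cx'])/f['fx']*z,-(v-f['cy'])/f['fy']*z,-z],-1)
    return c@np.array(f['rotation']).T+np.array(f['origin'])
E
python3 - <<'E'
from h import *
for n in ('top','side'):
    f=grab(n,n+'0.png'); print({k:(np.round(v,4).tolist()) for k,v in f.items() if k not in('img','range_z')})
print(manip.state())
E
```

```text
pics
{'fx': 350.5987, 'fy': 350.5987, 'cx': 260.4453, 'cy': 191.7525, 'origin': [0.3002, 0.1073, 1.0003], 'rotation': [0.7034, 0.0775, -0.0735, -0.7027]}
{'fx': 367.9605, 'fy': 367.9605, 'cx': 254.823, 'cy': 190.4103, 'origin': [-0.0614, 0.7052, 0.7753], 'rotation': [-0.3522, -0.1605, 0.3789, 0.8406]}
{'time': 0.1, 'joint_pos': array([-1.42202390e+00,  5.32938500e-02,  1.61416749e+00,  2.08046306e-05,
        1.47600271e+00, -1.18975647e-01]), 'joint_vel': array([-0.00025487, -0.00122537, -0.00109717,  0.00160271,  0.00039168,
        0.00070779]), 'joint_efforts': array([ 7.80731552e-04, -3.94904459e+01, -3.71361458e+01, -9.56718804e-05,
        3.95971758e-03, -1.00397975e-05]), 'tool_pos': array([ 0.16528615, -0.60215914,  0.23017765]), 'tool_rot': array([-0.09371832, -0.70077702, -0.09504166,  0.70078209]), 'contact_force': array([ 0.35370164,  0.39179663, -0.07015406]), 'ft_torque': array([-0.01388076,  0.00089188,  0.02599081]), 'gripper_width': 0.9957263792252227}
```

```bash
python3 - <<'E'
s=open('h.py').read()
s=s.replace("def grab(","from scipy.spatial.transform import Rotation as Ro\ndef q2m(q): return Ro.from_quat([q[1],q[2],q[3],q[0]]).as_matrix()\ndef grab(").replace("    if save:","    f['rotation']=q2m(f['rotation'])\n    if save:")
open('h.py','w').write(s)
E
python3 - <<'E'
from h import *
f=grab('top','top1.png'); c=cloud(f)
print(q2m(manip.state()['tool_rot']).round(3).tolist())
z=c[...,2]; print(np.percentile(z,[5,25,50,75,95]))
cv2.imwrite('pics/hz.png',np.clip(z*255/0.1,0,255).astype(np.uint8))
E
```

```text
[[-0.0, 0.265, -0.964], [0.002, -0.964, -0.265], [-1.0, -0.002, -0.0]]
[-5.03501639e-01 -2.43402423e-03 -3.30731128e-04  1.63129795e-03
  4.44467888e-01]
```

View pics/top0.png

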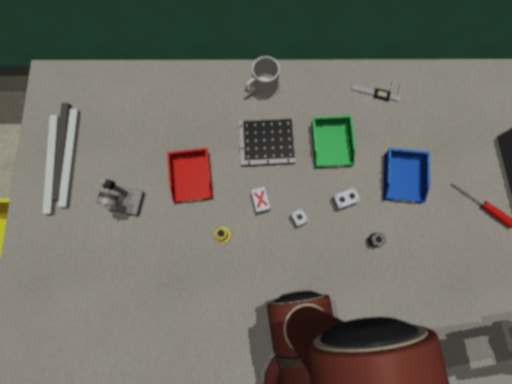

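View pics/side0.png

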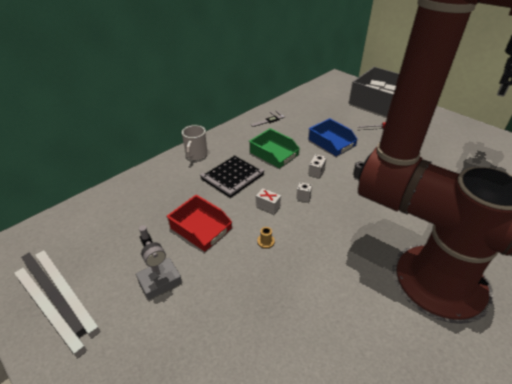

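```bash
python3 - <<'E'
from h import *
f=dict(np.load('pics/top0.png.npz')); im=f['img'][:,:,::-1]
cv2.imwrite('pics/crop0.png',cv2.resize(im[105:260,160:440],None,fx=2.85,fy=2.85,interpolation=cv2.INTER_CUBIC))
c=cloud(f); hsv=cv2.cvtColor(np.ascontiguousarray(im),cv2.COLOR_BGR2HSV)
H,S,V=hsv[...,0].astype(int),hsv[...,1],hsv[...,2]
z=c[...,2].copy(); 
# tall things above 30mm with depth
m=((z>0.030)&(z<0.07)).astype(np.uint8); m[:, :150]=0; m[290:]=0
n,l,st,ce=cv2.connectedComponentsWithStats(m)
for i in range(1,n):
    if st[i,4]>40:
        pts=c[l==i]; r=cv2.minAreaRect((pts[:,:2]*1000).astype(np.float32)); print('tall',ce[i].round(1),st[i,4],pts.mean(0).round(4),np.round(r[0]),np.round(r[1]),round(r[2],1),np.percentile(pts[:,2],[10,50,90]).round(3))
for n_,lo,hi in (('red',175,5),('green',45,80),('blue',100,125)):
    mm=((H>=lo)&(H<=hi) if lo<hi else (H>=lo)|(H<=hi))&(S>120); mm=mm.astype(np.uint8); mm[280:]=0; mm[:,:150]=0
    n,l,st,ce=cv2.connectedComponentsWithStats(mm); 
    i=1+np.argmax(st[1:,4]); pts=c[(l==i)&(z<0.06)&(z>-.01)]
    r=cv2.minAreaRect((pts[:,:2]*1000).astype(np.float32)); print(n_,ce[i].round(1),st[i,4],np.round(r[0]),np.round(r[1]),round(r[2],1),np.percentile(pts[:,2],[1,10,50,90,99]).round(3))
E
```

```text
Traceback (most recent call last):
  File "h.py", line 20, in cloud
    return c@np.array(f['rotation']).T+np.array(f['origin'])
           ~^~~~~~~~~~~~~~~~~~~~~~~~~~
ValueError: matmul: Input operand 1 has a mismatch in its core dimension 0, with gufunc signature (n?,k),(k,m?)->(n?,m?) (size 4 is different from 3)
```

View pics/crop0.png

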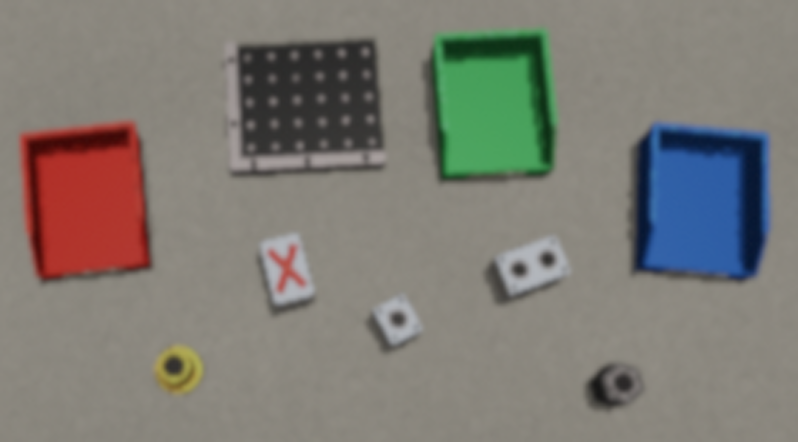

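```bash
cat > m.py <<'E'
from h import *
f=dict(np.load('pics/top1.png.npz')); im=f['img'][:,:,::-1]
c=cloud(f); hsv=cv2.cvtColor(np.ascontiguousarray(im),cv2.COLOR_BGR2HSV)
H,S,V=hsv[...,0].astype(int),hsv[...,1],hsv[...,2]
z=c[...,2].copy(); 
m=((z>0.030)&(z<0.07)).astype(np.uint8); m[:, :150]=0; m[290:]=0
n,l,st,ce=cv2.connectedComponentsWithStats(m)
for i in range(1,n):
    if st[i,4]>40:
        pts=c[l==i]; r=cv2.minAreaRect((pts[:,:2]*1000).astype(np.float32)); print('tall',ce[i].round(1),st[i,4],pts.mean(0).round(4),np.round(r[0]),np.round(r[1]),round(r[2],1),np.percentile(pts[:,2],[10,50,90]).round(3))
for n_,lo,hi in (('red',175,5),('green',45,80),('blue',100,125)):
    mm=((H>=lo)&(H<=hi) if lo<hi else (H>=lo)|(H<=hi))&(S>120); mm=mm.astype(np.uint8); mm[280:]=0; mm[:,:150]=0
    n,l,st,ce=cv2.connectedComponentsWithStats(mm); 
    i=1+np.argmax(st[1:,4]); pts=c[(l==i)&(z<0.06)&(z>-.01)]
    r=cv2.minAreaRect((pts[:,:2]*1000).astype(np.float32)); print(n_,ce[i].round(1),st[i,4],np.round(r[0]),np.round(r[1]),round(r[2],1),np.percentile(pts[:,2],[1,10,50,90,99]).round(3))
# pallet
m=((z>0.006)&(z<0.027)).astype(np.uint8); m=cv2.morphologyEx(m,cv2.MORPH_OPEN,np.ones((3,3))); n,l,st,ce=cv2.connectedComponentsWithStats(m)
for i in range(1,n):
    if st[i,4]>800:
        pts=c[l==i]; r=cv2.minAreaRect((pts[:,:2]*1000).astype(np.float32)); print('low',ce[i].round(1),st[i,4],np.round(r[0]),np.round(r[1]),round(r[2],1),cv2.boxPoints(r).round().tolist())
p=lambda u,v: (160+u/2.85-.3,105+v/2.85-.3)
# hand-read corners in crop: plate/rail outline
for nm,u,v,zz in (('outer corner',231,171,.020),('inner corner',241,156,.012),('rail end near inner',381,152,.020),('outer rail end',386,167,.020),('left rail top',231,43,.020)):
    print(nm,onz(f,*p(u,v),zz).round(4))
E
python3 m.py
```

```text
tall [265.5  67. ] 173 [0.8906 0.0982 0.0501] [885.  98.] [69. 29.] 88.2 [0.034 0.05  0.066]
tall [265.8  85.7] 161 [0.829  0.0974 0.0501] [834.  98.] [29. 75.] 1.8 [0.035 0.049 0.066]
tall [334.8 129.6] 411 [ 0.6926 -0.1021  0.0446] [667. -98.] [138. 117.] 2.6 [0.033 0.048 0.051]
tall [508.5 140.7] 160 [ 0.6586 -0.5997  0.0428] [ 647. -600.] [87.  7.] 3.8 [0.033 0.042 0.055]
tall [186.2 163.9] 389 [0.5889 0.3241 0.0452] [562. 315.] [141. 117.] 6.1 [0.034 0.048 0.051]
tall [409.1 166. ] 529 [ 0.5831 -0.3077  0.0438] [ 562. -302.] [117. 140.] 86.1 [0.033 0.047 0.051]
tall [260.2 199. ] 332 [0.4876 0.1136 0.0436] [489. 114.] [64. 40.] 14.2 [0.042 0.044 0.046]
tall [346.  197.7] 351 [ 0.4915 -0.1249  0.0432] [ 493. -126.] [40. 64.] 19.9 [0.041 0.044 0.046]
tall [299.  216.5] 189 [0.4386 0.007  0.0436] [439.   6.] [39. 34.] 26.8 [0.041 0.044 0.046]
tall [220.8 233. ] 114 [0.393  0.2205 0.0453] [393. 220.] [30. 30.] 44.6 [0.043 0.045 0.048]
tall [377.5 238.9] 174 [ 0.3775 -0.2037  0.0453] [ 378. -205.] [35. 40.] 42.9 [0.042 0.046 0.048]
red [189.4 174.7] 2103 [560. 315.] [142. 116.] 6.4 [
[... 382 characters left out ...]
                                              ~~~~~~~~~~~~~^^^^^^^^^^^^^^^^^^^^^^^^^^
    return _quantile_unchecked(
        a, q, axis, out, overwrite_input, method, keepdims, weights)
    return _ureduce(a,
                    func=_quantile_ureduce_func,
    ...<5 lines>...
                    overwrite_input=overwrite_input,
                    method=method)
    r = func(a, **kwargs)
    result = _quantile(arr,
                       quantiles=q,
    ...<2 lines>...
                       out=out,
                       weights=wgt)
    slices_having_nans = np.isnan(arr[-1, ...])
                                  ~~~^^^^^^^^^
IndexError: index -1 is out of bounds for axis 0 with size 0
```

```bash
cat >> h.py <<'E'
def plan(x,y,z,psi=None):
    """world target (m), psi = jaw direction deg (mod 180) -> tool-axis shift mm, turn rad"""
    s=manip.state(); R=q2m(s['tool_rot']); d=R.T@(np.array([x,y,z])-s['tool_pos'])*1000
    cur=np.degrees(np.arctan2(R[1,1],R[0,1])); t=0
    if psi is not None:
        # choose the equivalent with q6 = q1-psi smallest change
        t=-((psi-cur+90)%180-90)
    print('t',s['time'],'pos',s['tool_pos'].round(4),'psi',round(cur,1),'q6',s['joint_pos'][5].round(2),'F',s['contact_force'].round(1),'w',round(s['gripper_width'],2),'tilt',R[2].round(3))
    print('  shift mm',d.round(1),'turn rad',round(np.radians(t),3),'deg',round(t,1),'rows >=',int(np.ceil(max(np.linalg.norm(d)/62.5,abs(t)/10.7))))
E
sed -i 's/i=1+np.argmax(st\[1:,4\]); pts=.*/i=1+np.argmax(st[1:,4]); pts=c[(l==i)\&(z<0.06)\&(z>-.01)]; print(n_,st[i,4],len(pts))\n    if len(pts)<9: continue/' m.py
cat >> m.py <<'E'
m=((z>0.030)&(z<0.2)).astype(np.uint8); m[:, 150:]=0; n,l,st,ce=cv2.connectedComponentsWithStats(m)
for i in range(1,n):
    if st[i,4]>40: pts=c[l==i]; print('left side',pts.min(0).round(3),pts.max(0).round(3))
for nm,u,v in (('reject',260,199),('long',346,198),('short',299,217)):
    mm=((z>0.036)&(z<0.055)).astype(np.uint8); n,l,st,ce=cv2.connectedComponentsWithStats(mm); pts=c[l==l[v,u]]
    b=cv2.boxPoints(cv2.minAreaRect((pts[:,:2]*1000).astype(np.float32))); e=[b[1]-b[0],b[2]-b[1]]; e=max(e,key=np.linalg.norm); print(nm,'long-axis deg',np.degrees(np.arctan2(e[1],e[0])).round(1))
plan(.378,-.205,.20)
E
python3 m.py | grep -v tall
```

```text
red 2103 2094
red [189.4 174.7] 2103 [560. 315.] [142. 116.] 6.4 [-0.001  0.001  0.004  0.046  0.052]
green 4999 0
blue 2221 2216
blue [406. 175.] 2221 [ 559. -301.] [116. 140.] 84.9 [-0.001  0.001  0.005  0.045  0.052]
low [ 60.2 157.3] 2740 [622. 707.] [341.  82.] 0.1 [[451.0, 748.0], [451.0, 665.0], [792.0, 666.0], [792.0, 748.0]]
low [266.1 141.7] 2401 [669.  96.] [141. 160.] 3.0 [[595.0, 172.0], [603.0, 13.0], [744.0, 20.0], [736.0, 180.0]]
outer corner [0.5939 0.1706 0.02  ]
inner corner [0.6124 0.161  0.012 ]
rail end near inner [0.6141 0.0171 0.02  ]
outer rail end [0.5981 0.0123 0.02  ]
left rail top [0.7339 0.1725 0.02  ]
left side [0.453 0.477 0.03 ] [0.522 0.54  0.182]
left side [0.45  0.458 0.03 ] [0.507 0.498 0.034]
reject long-axis deg 14.2
long long-axis deg -69.7
short long-axis deg 26.8
t 0.15 pos [ 0.1653 -0.6022  0.2303] psi -74.7 q6 -0.12 F [ 0.1 -0.  -0.4] w 1.0 tilt [-1.    -0.002 -0.   ]
  shift mm [  30.9 -326.7 -310.2] turn rad 0.0 deg 0 rows >= 8
```

Emit:
play_rows --pt "30 -327 -310 0 -1" --pt "30 -327 -310 0 -1" --pt "30 -327 -310 0 -1" --pt "30 -327 -310 0 -1" --pt "30 -327 -310 0 -1" --pt "30 -327 -310 0 -1" --pt "30 -327 -310 0 -1" --pt "30 -327 -310 0 -1"

```text
time: 1.15
tool_pos: [0.3785, -0.2024, 0.2007]
tool_rot: [-0.096, -0.7, -0.096, 0.701]
contact_force: [0.5, -0.7, -0.1]
gripper_width: 1.003
```

```bash
cat > w.py <<'E'
from h import *
name=sys.argv[1]; f=grab('wrist',name+'.png'); c=cloud(f); z=c[...,2]
lo,hi=float(sys.argv[2]),float(sys.argv[3])
print('cam',f['origin'].round(3),'view',f['rotation'][:,2].round(2),'f',f['fx'].round(1))
m=((z>lo)&(z<hi)&(f['range_z']>0)).astype(np.uint8); m=cv2.morphologyEx(m,cv2.MORPH_OPEN,np.ones((3,3)))
n,l,st,ce=cv2.connectedComponentsWithStats(m)
for i in range(1,n):
    if st[i,4]>300:
        pts=c[l==i]; r=cv2.minAreaRect((pts[:,:2]*1000).astype(np.float32)); b=cv2.boxPoints(r)
        e=max([b[1]-b[0],b[2]-b[1]],key=np.linalg.norm); cnt=cv2.findContours((l==i).astype(np.uint8),0,2)[0][0]
        print(ce[i].round(),st[i,4],'mean',(pts.mean(0)*1000).round(1),'rect',np.round(r[0],1),np.round(r[1],1),'axis',np.degrees(np.arctan2(e[1],e[0])).round(1),'touch' if st[i,0]==0 or st[i,1]==0 or st[i,0]+st[i,2]==512 or st[i,1]+st[i,3]==384 else '')
plan(*manip.state()['tool_pos'])
E
python3 w.py w1 0.036 0.06
```

```text
Traceback (most recent call last):
  File "w.py", line 4, in <module>
    print('cam',f['origin'].round(3),'view',f['rotation'][:,2].round(2),'f',f['fx'].round(1))
                                                                            ^^^^^^^^^^^^^
AttributeError: 'float' object has no attribute 'round'
```

View pics/w1.png

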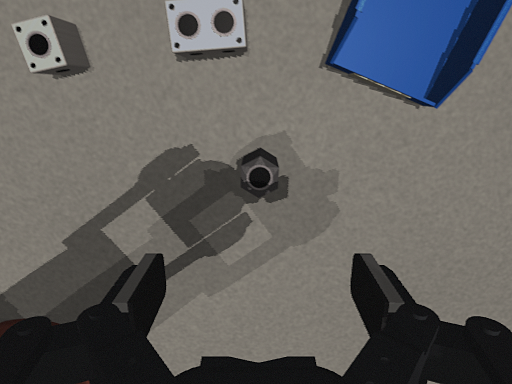

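```bash
sed -i "s/f\['fx'\].round(1)/round(float(f['fx']),1)/" w.py; cat >> w.py <<'E'
E
python3 w.py w1b 0.040 0.06; python3 - <<'E'
from h import *
f=dict(np.load('pics/w1b.png.npz')); c=cloud(f); z=c[...,2]
m=((z>0.040)&(z<0.06)).astype(np.uint8); n,l,st,ce=cv2.connectedComponentsWithStats(m)
k=[i for i in range(1,n) if abs(ce[i,0]-260)<25 and abs(ce[i,1]-172)<30 and st[i,4]>200][0]
p=c[l==k][:,:2]*1000; print(np.median(c[l==k][:,2]))
for a in range(0,60,3):
    w=[np.ptp(p@[np.cos(np.radians(a+b)),np.sin(np.radians(a+b))]) for b in(0,60,120)]; print(a,np.round(w,1),round(sum(w),1))
E
```

```text
cam [ 0.456 -0.182  0.344] view [0.3  0.08 0.95] f 322.9
[205.  25.] 3903 mean [ 491.2 -125.7   45.2] rect [ 491.8 -125.7] [40. 64.] axis -70.3 touch
[484.  40.] 1095 mean [ 542.  -353.4   47.9] rect [ 537.8 -354.2] [ 7.7 76.1] axis -5.2 touch
[40. 45.] 2188 mean [438.9   5.9  45.2] rect [438.2   7.2] [40.5 35.4] axis 26.8 
[259. 177.] 1230 mean [ 378.  -204.3   47.1] rect [ 377.4 -204.8] [40.4 35.6] axis 15.5 
t 1.25 pos [ 0.3781 -0.2043  0.201 ] psi -74.5 q6 0.63 F [-0.1 -0.2  1.4] w 1.0 tilt [-1. -0.  0.]
  shift mm [0. 0. 0.] turn rad 0.0 deg 0 rows >= 0
0.04720971186073561
0 [40.5 39.9 39.6] 120.0
3 [40.9 40.3 40.1] 121.3
6 [41.2 40.7 40.5] 122.4
9 [41.4 40.8 40.8] 123.1
12 [41.5 40.9 41. ] 123.4
15 [41.5 40.9 41. ] 123.5
18 [41.4 40.8 41. ] 123.2
21 [41.1 40.6 40.9] 122.5
24 [40.8 40.3 40.6] 121.6
27 [40.3 39.8 40.2] 120.3
30 [39.7 39.3 39.7] 118.7
33 [39.  38.6 39.1] 116.8
36 [38.2 37.9 38.4] 114.5
39 [37.4 37.  37.6] 112.0
42 [36.6 36.  36.7] 109.3
45 [36.5 35.6 36.7] 108.7
48 [37.3 36.5 37.6] 111.3
51 [38.  37.4 38.5] 113.9
54 [38.8 38.2 39.3] 116.2
57 [39.4 39.  39.9] 118.3
```

Emit:
play_rows --pt "60 0 0 0 -1" --pt "120 0 0 0 -1" --pt "170 0 0 0 -1" --pt "185 0 0 0 -1" --pt "185 0 0 0 1" --pt "185 0 0 0 1" --pt "185 0 0 0 1" --pt "185 0 0 0 1"

```text
time: 2.25
tool_pos: [0.3796, -0.2067, 0.0189]
tool_rot: [0.096, 0.702, 0.093, -0.7]
contact_force: [-0.2, -0.2, 6.4]
gripper_width: 0.411
```

Emit:
play_rows --pt "0 0 0 0 1" --pt "0 0 0 0 1" --pt "-20 0 0 0 1" --pt "-80 0 0 0 1" --pt "-140 0 0 0 1" --pt "-150 0 0 0 1"

```text
time: 3.0
tool_pos: [0.3803, -0.2072, 0.1724]
tool_rot: [0.097, 0.703, 0.092, -0.698]
contact_force: [0.7, -0.5, -3.1]
gripper_width: 0.409
```

```bash
python3 -c "
from h import *
plan(.664,-.098,.165,3)"
```

```text
t 3.0 pos [ 0.3803 -0.2072  0.1724] psi -74.6 q6 0.63 F [ 0.7 -0.5 -3.1] w 0.41 tilt [-1.     0.009 -0.006]
  shift mm [   9.1  -30.2 -302.5] turn rad -1.355 deg -77.6 rows >= 8
```

Emit:
play_rows --pt "0 -10 -60 -0.18 1" --pt "0 -20 -120 -0.36 1" --pt "0 -30 -180 -0.54 1" --pt "5 -30 -240 -0.72 1" --pt "9 -30 -302 -0.9 1" --pt "9 -30 -302 -1.08 1" --pt "9 -30 -302 -1.26 1" --pt "9 -30 -302 -1.355 1"

```text
time: 4.0
tool_pos: [0.6601, -0.0959, 0.1547]
tool_rot: [0.513, 0.485, 0.515, -0.486]
contact_force: [-0.1, -0.2, -2.3]
gripper_width: 0.415
```

```bash
python3 w.py w2 0.036 0.06;python3 -c "
from h import *
plan(.664,-.098,.025,3)"
```

```text
cam [ 0.657 -0.017  0.298] view [-0.01  0.31  0.95] f 322.9
[312. 165.] 2934 mean [702.9 -74.1  49. ] rect [669.  -96.9] [130.6 116.7] axis 3.0 
[ 59. 209.] 3748 mean [ 494.3 -123.7   44.5] rect [ 492.4 -126.2] [41.6 64.4] axis -70.1 
t 4.05 pos [ 0.6601 -0.096   0.1548] psi 3.3 q6 -0.31 F [ 0.7 -0.5 -2.3] w 0.41 tilt [-1.    -0.004 -0.001]
  shift mm [0. 0. 0.] turn rad 0.0 deg 0 rows >= 0
t 4.05 pos [ 0.6601 -0.096   0.1548] psi 3.3 q6 -0.31 F [ 0.7 -0.5 -2.3] w 0.41 tilt [-1.    -0.004 -0.001]
  shift mm [129.8   4.3   2.4] turn rad 0.005 deg 0.3 rows >= 3
```

View pics/w2.png

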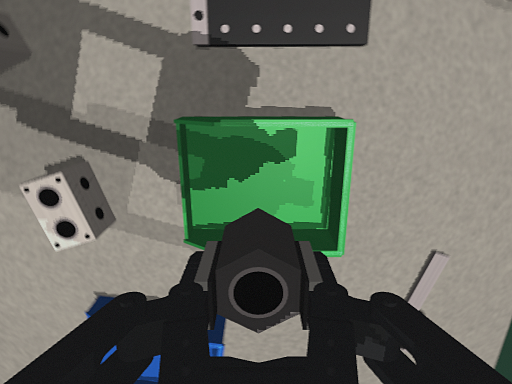

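Emit:
play_rows --pt "50 4 2 0 1" --pt "100 4 2 0 1" --pt "122 4 2 0 1" --pt "126 4 2 0 1" --pt "126 4 2 0 1" --pt "126 4 2 0 1"

```text
time: 4.8
tool_pos: [0.6671, -0.0987, 0.0341]
tool_rot: [0.514, 0.488, 0.511, -0.486]
contact_force: [-0.8, 1.2, -2.1]
gripper_width: 0.412
```

Emit:
play_rows --pt "4 0 0 0 1" --pt "8 0 0 0 1" --pt "8 0 0 0 1" --pt "8 0 0 0 1"

```text
time: 5.3
tool_pos: [0.6651, -0.0982, 0.0232]
tool_rot: [0.513, 0.487, 0.513, -0.487]
contact_force: [-0.6, -0.2, -2.2]
gripper_width: 0.409
```

Emit:
play_rows --pt "2 0 0 0 1" --pt "2 0 0 0 1" --pt "2 0 0 0 0.6" --pt "2 0 0 0 0.2" --pt "2 0 0 0 -0.3" --pt "2 0 0 0 -0.3" --pt "2 0 0 0 -0.3"

```text
time: 6.18
tool_pos: [0.6651, -0.0982, 0.0211]
tool_rot: [0.513, 0.487, 0.513, -0.487]
contact_force: [-0.1, -0.2, 0.3]
gripper_width: 0.649
```

Emit:
play_rows --pt "-15 0 0 0 -0.3" --pt "-60 0 0 0 -0.3" --pt "-120 0 0 0 -0.3" --pt "-150 0 0 0 -0.5" --pt "-150 0 0 0 -1" --pt "-150 0 0 0 -1"

```text
time: 6.92
tool_pos: [0.6646, -0.0981, 0.1706]
tool_rot: [0.512, 0.487, 0.513, -0.487]
contact_force: [-0.3, 1.0, 0.1]
gripper_width: 0.998
```

```bash
python3 w.py w3 0.036 0.06;python3 -c "
from h import *
plan(.492,-.126,.17,19.8)"
```

```text
cam [ 0.661 -0.019  0.314] view [-0.02  0.31  0.95] f 322.9
[288. 184.] 3824 mean [690.6 -99.2  48.5] rect [669.1 -96.8] [130.1 116.6] axis 2.8 
[ 64. 201.] 3390 mean [ 494.3 -123.8   44.5] rect [ 492.3 -126. ] [41.4 64.3] axis -70.5 
[259. 186.] 1599 mean [665.8 -99.   49.5] rect [ 665.8 -100. ] [35.7 40. ] axis -87.6 
[190. 327.] 1020 mean [ 604.9 -251.9   46.6] rect [ 606.4 -253.6] [32.2 74.1] axis -28.6 
t 6.975 pos [ 0.6641 -0.098   0.1694] psi 3.0 q6 -0.31 F [ 0.2 -0.7 -0.2] w 1.0 tilt [-1.    -0.003 -0.001]
  shift mm [0. 0. 0.] turn rad 0.0 deg 0 rows >= 0
t 6.975 pos [ 0.6641 -0.098   0.1694] psi 3.0 q6 -0.31 F [ 0.2 -0.7 -0.2] w 1.0 tilt [-1.    -0.003 -0.001]
  shift mm [-1.000e-01 -1.734e+02  1.900e+01] turn rad -0.294 deg -16.8 rows >= 3
```

Emit:
play_rows --pt "0 -60 6 -0.15 -1" --pt "0 -120 13 -0.294 -1" --pt "0 -173 19 -0.294 -1" --pt "0 -173 19 -0.294 -1" --pt "0 -173 19 -0.294 -1"

```text
time: 7.6
tool_pos: [0.4933, -0.1261, 0.1704]
tool_rot: [0.578, 0.407, 0.579, -0.407]
contact_force: [0.1, -0.4, 0.2]
gripper_width: 0.997
```

Emit:
play_rows --pt "55 0 0 0 -1" --pt "110 0 0 0 -1" --pt "145 0 0 0 -1" --pt "155 0 0 0 -1" --pt "155 0 0 0 -1"

```text
time: 8.22
tool_pos: [0.4942, -0.1262, 0.0163]
tool_rot: [0.579, 0.406, 0.579, -0.406]
contact_force: [0.5, -0.7, 0.2]
gripper_width: 0.998
```

```bash
python3 -c "
from h import *
plan(.492,-.126,.014,19.8)"
```

```text
t 8.225 pos [ 0.4942 -0.1262  0.0163] psi 19.9 q6 -0.74 F [ 0.5 -0.7  0.2] w 1.0 tilt [-1. -0. -0.]
  shift mm [ 2.3 -2.  -1. ] turn rad 0.001 deg 0.1 rows >= 1
```

Emit:
play_rows --pt "2 -2 -1 0 -1" --pt "2 -2 -1 0 1" --pt "2 -2 -1 0 1" --pt "2 -2 -1 0 1" --pt "2 -2 -1 0 1" --pt "2 -2 -1 0 1" --pt "2 -2 -1 0 1"

```text
time: 9.1
tool_pos: [0.492, -0.1263, 0.0152]
tool_rot: [0.579, 0.407, 0.578, -0.406]
contact_force: [-0.4, 1.1, 5.4]
gripper_width: 0.455
```

Emit:
play_rows --pt "-20 0 0 0 1" --pt "-70 0 0 0 1" --pt "-120 0 0 0 1" --pt "-130 0 0 0 1" --pt "-130 0 0 0 1" --pt "-130 0 0 0 1"

```text
time: 9.85
tool_pos: [0.4895, -0.1253, 0.1412]
tool_rot: [0.577, 0.406, 0.58, -0.407]
contact_force: [-0.6, 0.1, -3.4]
gripper_width: 0.454
```

```bash
python3 -c "
from h import *
plan(.6357,.1221,.140,3)"
```

```text
t 9.85 pos [ 0.4895 -0.1253  0.1412] psi 19.8 q6 -0.74 F [-0.6  0.1 -3.4] w 0.45 tilt [-1.    -0.004 -0.003]
  shift mm [   1.   221.5 -183.1] turn rad 0.294 deg 16.8 rows >= 5
```

Emit:
play_rows --pt "0 45 -37 0.06 1" --pt "0 90 -74 0.15 1" --pt "0 135 -110 0.24 1" --pt "0 180 -150 0.294 1" --pt "0 221 -183 0.294 1" --pt "0 221 -183 0.294 1" --pt "0 221 -183 0.294 1" --pt "0 221 -183 0.294 1"

```text
time: 10.85
tool_pos: [0.6361, 0.12, 0.1431]
tool_rot: [0.512, 0.487, 0.513, -0.488]
contact_force: [-0.6, -1.0, -2.7]
gripper_width: 0.459
```

```bash
python3 w.py w4 0.018 0.035;python3 -c "
from h import *
plan(.6357,.1221,.040,3)"
```

```text
cam [0.633 0.2   0.287] view [-0.01  0.31  0.95] f 322.9
[278. 134.] 3370 mean [650.2 163.3  21. ] rect [666.6 145. ] [140.9  64. ] axis 3.1 
[117. 175.] 464 mean [518.6 123.4  26.7] rect [518.5 123.2] [ 9.1 40.5] axis -64.2 
[482. 198.] 1359 mean [827.6 118.8  26.6] rect [836.2 114. ] [35.  87.9] axis -87.4 touch
[ 53. 281.] 659 mean [450.4  18.2  26.6] rect [441.7  19.7] [25.8 51. ] axis -13.9 
t 10.9 pos [0.6363 0.12   0.1436] psi 2.9 q6 0.02 F [-0.3 -0.5 -2.4] w 0.46 tilt [-1.    -0.001  0.   ]
  shift mm [0. 0. 0.] turn rad 0.0 deg 0 rows >= 0
t 10.9 pos [0.6363 0.12   0.1436] psi 2.9 q6 0.02 F [-0.3 -0.5 -2.4] w 0.46 tilt [-1.    -0.001  0.   ]
  shift mm [103.6  -0.4  -2.2] turn rad -0.002 deg -0.1 rows >= 2
```

View pics/w4.png

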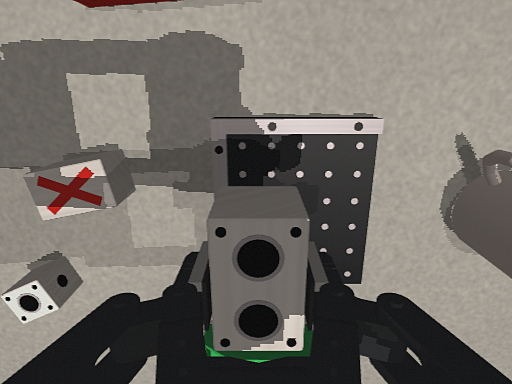

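Emit:
play_rows --pt "50 0 -2 0 1" --pt "90 0 -2 0 1" --pt "106 0 -2 0 1" --pt "112 0 -2 0 1" --pt "112 0 -2 0 1" --pt "112 0 -2 0 1"

```text
time: 11.65
tool_pos: [0.6385, 0.1232, 0.0345]
tool_rot: [0.514, 0.488, 0.512, -0.486]
contact_force: [1.1, -0.2, -1.5]
gripper_width: 0.457
```

Emit:
play_rows --pt "2 0 0 0 1" --pt "2 0 0 0 1" --pt "2 0 0 0 1"

```text
time: 12.02
tool_pos: [0.637, 0.1232, 0.0304]
tool_rot: [0.513, 0.487, 0.513, -0.487]
contact_force: [-0.2, 0.4, -1.2]
gripper_width: 0.462
```

Emit:
play_rows --pt "2 0 0 0 1" --pt "3 0 0 0 1" --pt "3 0 0 0 1"

```text
time: 12.4
tool_pos: [0.6369, 0.1231, 0.0273]
tool_rot: [0.513, 0.487, 0.513, -0.487]
contact_force: [-0.7, -0.6, -1.1]
gripper_width: 0.454
```

Emit:
play_rows --pt "0 0 0 0 0.6" --pt "0 0 0 0 0.2" --pt "0 0 0 0 -0.3" --pt "0 0 0 0 -0.5" --pt "0 0 0 0 -0.5"

```text
time: 13.02
tool_pos: [0.6372, 0.1231, 0.0276]
tool_rot: [0.513, 0.487, 0.513, -0.487]
contact_force: [-0.5, -0.4, -0.6]
gripper_width: 0.75
```

Emit:
play_rows --pt "-20 0 0 0 -0.5" --pt "-65 0 0 0 -0.5" --pt "-65 25 0 0 1" --pt "-65 48 0 0 1" --pt "-65 48 0 0 1" --pt "-65 48 0 0 1" --pt "-65 48 0 0 1" --pt "-65 48 0 0 1"

```text
time: 14.02
tool_pos: [0.6843, 0.1257, 0.0923]
tool_rot: [0.513, 0.487, 0.513, -0.487]
contact_force: [0.4, 0.7, -0.6]
gripper_width: 0.002
```

```bash
python3 w.py w5 0.05 0.062;python3 -c "
from h import *
plan(.685,.1253,.024,3)"
```

```text
cam [0.681 0.205 0.236] view [-0.02  0.31  0.95] f 322.9
[180. 221.] 6676 mean [637.9 125.9  56.9] rect [637.4 123.2] [40.3 64.7] axis -87.0 
[481. 257.] 1262 mean [826.  110.7  56. ] rect [828.6 104.5] [64.3 17.6] axis 82.1 touch
t 14.075 pos [0.6844 0.1256 0.0923] psi 3.0 q6 0.02 F [ 0.2 -0.2 -0. ] w 0.0 tilt [-1. -0.  0.]
  shift mm [0. 0. 0.] turn rad 0.0 deg 0 rows >= 0
t 14.075 pos [0.6844 0.1256 0.0923] psi 3.0 q6 0.02 F [ 0.2 -0.2 -0. ] w 0.0 tilt [-1. -0.  0.]
  shift mm [68.3  0.6  0.4] turn rad -0.0 deg -0.0 rows >= 2
```

View pics/w5.png

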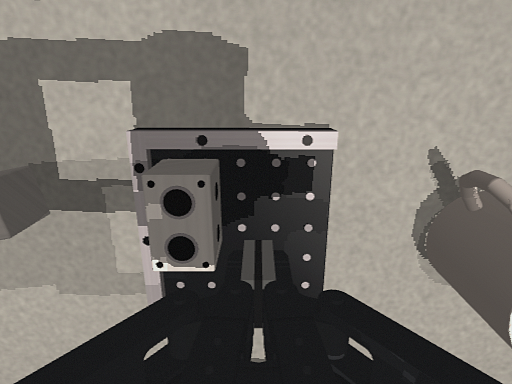

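Emit:
play_rows --pt "40 0 0 0 1" --pt "64 0 0 0 1" --pt "68 0 0 0 1" --pt "68 -4 0 0 1" --pt "68 -8 0 0 1" --pt "68 -12 0 0 1" --pt "68 -14 0 0 1" --pt "68 -16 0 0 1"

```text
time: 15.08
tool_pos: [0.6696, 0.1248, 0.0252]
tool_rot: [0.513, 0.487, 0.512, -0.486]
contact_force: [1.7, -1.0, 0.9]
gripper_width: -0.005
```

Emit:
play_rows --pt "0 -1 0 0 1" --pt "0 -2 0 0 1" --pt "0 -2 0 0 1"

```text
time: 15.45
tool_pos: [0.6673, 0.1247, 0.0247]
tool_rot: [0.513, 0.487, 0.513, -0.487]
contact_force: [2.3, -0.4, 1.6]
gripper_width: 0.0
```

Emit:
play_rows --pt "0 -1 0 0 1" --pt "0 -2 0 0 1" --pt "0 -3 0 0 1" --pt "0 -3 0 0 1"

```text
time: 15.95
tool_pos: [0.6637, 0.1245, 0.0242]
tool_rot: [0.513, 0.487, 0.513, -0.487]
contact_force: [1.3, -0.8, 1.5]
gripper_width: 0.002
```

Emit:
play_rows --pt "0 -1 0 0 1" --pt "0 -1.5 0 0 1" --pt "0 -1.5 0 0 1"

```text
time: 16.32
tool_pos: [0.6627, 0.1245, 0.0245]
tool_rot: [0.513, 0.487, 0.513, -0.487]
contact_force: [2.7, 0.4, 1.2]
gripper_width: 0.003
```

Emit:
play_rows --pt "0 -1 0 0 1" --pt "0 -1.5 0 0 1" --pt "0 -1.5 0 0 1"

```text
time: 16.7
tool_pos: [0.6621, 0.1245, 0.0252]
tool_rot: [0.514, 0.488, 0.512, -0.486]
contact_force: [5.3, 0.5, 2.5]
gripper_width: 0.001
```

Emit:
play_rows --pt "0 -1 0 0 1" --pt "0 -1.5 0 0 1" --pt "0 -1.5 0 0 1"

```text
time: 17.08
tool_pos: [0.6617, 0.1244, 0.0259]
tool_rot: [0.514, 0.488, 0.511, -0.485]
contact_force: [7.7, 0.8, 4.1]
gripper_width: 0.001
```

Emit:
play_rows --pt "0 15 0 0 1" --pt "-20 15 0 0 1" --pt "-65 15 0 0 1" --pt "-65 0 40 0 1" --pt "-65 -20 60 0 1" --pt "-65 -28 60 0 1" --pt "-65 -28 60 0 1" --pt "-65 -28 60 0 1"

```text
time: 18.08
tool_pos: [0.6347, 0.0637, 0.0895]
tool_rot: [0.513, 0.487, 0.513, -0.487]
contact_force: [-0.4, -0.3, -0.3]
gripper_width: -0.001
```

```bash
python3 w.py w6 0.05 0.062;python3 -c "
from h import *
plan(.631,.066,.024,3)"
```

```text
cam [0.631 0.143 0.233] view [-0.02  0.31  0.95] f 322.9
[253. 121.] 8822 mean [629.6 125.   57.1] rect [629.8 123.1] [40.1 63.5] axis -87.0 
t 18.125 pos [0.6348 0.0637 0.0894] psi 3.0 q6 -0.07 F [1.  1.2 0.7] w 0.0 tilt [-1.  0. -0.]
  shift mm [0. 0. 0.] turn rad 0.0 deg 0 rows >= 0
t 18.125 pos [0.6348 0.0637 0.0894] psi 3.0 q6 -0.07 F [1.  1.2 0.7] w 0.0 tilt [-1.  0. -0.]
  shift mm [65.4 -3.7 -2.5] turn rad 0.001 deg 0.0 rows >= 2
```

Emit:
play_rows --pt "40 -2 0 0 1" --pt "62 -2 0 0 1" --pt "65 -2 0 0 1" --pt "65 -2 -5 0 1" --pt "65 -2 -10 0 1" --pt "65 -2 -15 0 1" --pt "65 -2 -18 0 1" --pt "65 -2 -20 0 1"

```text
time: 19.12
tool_pos: [0.632, 0.0827, 0.025]
tool_rot: [0.513, 0.487, 0.512, -0.487]
contact_force: [0.8, -1.3, 2.0]
gripper_width: -0.003
```

Emit:
play_rows --pt "0 0 -1 0 1" --pt "0 0 -2 0 1" --pt "0 0 -2 0 1"

```text
time: 19.5
tool_pos: [0.6316, 0.0847, 0.0244]
tool_rot: [0.513, 0.487, 0.513, -0.487]
contact_force: [0.9, -1.8, 1.4]
gripper_width: -0.002
```

Emit:
play_rows --pt "0 0 -1 0 1" --pt "0 0 -2 0 1" --pt "0 0 -2 0 1"

```text
time: 19.88
tool_pos: [0.6314, 0.0868, 0.0243]
tool_rot: [0.513, 0.487, 0.513, -0.487]
contact_force: [0.7, -1.6, 1.1]
gripper_width: -0.001
```

Emit:
play_rows --pt "0 0 -1 0 1" --pt "0 0 -2 0 1" --pt "0 0 -2 0 1"

```text
time: 20.25
tool_pos: [0.6313, 0.0882, 0.0244]
tool_rot: [0.513, 0.487, 0.513, -0.487]
contact_force: [0.7, -5.3, 0.7]
gripper_width: -0.001
```

Emit:
play_rows --pt "0 0 -1 0 1" --pt "0 0 -2 0 1" --pt "0 0 -2 0 1"

```text
time: 20.62
tool_pos: [0.6314, 0.0883, 0.0247]
tool_rot: [0.514, 0.486, 0.512, -0.488]
contact_force: [0.2, -10.2, 2.6]
gripper_width: -0.0
```

Emit:
play_rows --pt "0 0 -1 0 1" --pt "0 0 -1 0 1" --pt "0 0 -1 0 1"

```text
time: 21.0
tool_pos: [0.6314, 0.0884, 0.0248]
tool_rot: [0.514, 0.485, 0.511, -0.488]
contact_force: [-0.1, -14.0, 4.5]
gripper_width: 0.004
```

Emit:
play_rows --pt "0 0 5 0 1" --pt "0 0 15 0 1" --pt "-40 0 15 0 0" --pt "-100 0 15 0 -1" --pt "-130 0 15 0 -1" --pt "-130 0 15 0 -1" --pt "-130 0 15 0 -1"

```text
time: 21.88
tool_pos: [0.6308, 0.077, 0.1525]
tool_rot: [0.512, 0.486, 0.514, -0.487]
contact_force: [0.2, 0.1, -0.1]
gripper_width: 0.996
```

```bash
python3 w.py w7 0.05 0.062; python3 w.py w7b 0.016 0.03;python3 -c "
from h import *
plan(.4385,.0068,.150,26.8)"
```

```text
cam [0.628 0.156 0.296] view [-0.01  0.31  0.95] f 322.9
[259. 121.] 4846 mean [628.9 132.3  57.1] rect [629.  130.8] [40.2 63.5] axis -87.0 
[505. 187.] 507 mean [823.3  92.6  55.4] rect [825.8  90. ] [10.  49.6] axis -74.1 touch
[349. 330.] 384 mean [722.6 -52.9  50.8] rect [725.2 -57.6] [26.8 61.8] axis -61.2 
t 21.925 pos [0.6304 0.0769 0.1517] psi 3.0 q6 -0.05 F [ 0.4 -0.3 -0.4] w 1.0 tilt [-1.    -0.004 -0.001]
  shift mm [0. 0. 0.] turn rad 0.0 deg 0 rows >= 0
cam [0.627 0.156 0.295] view [-0.01  0.31  0.95] f 322.9
[275. 111.] 4778 mean [639.9 136.   21. ] rect [668.7  96.9] [140.2 159.6] axis -87.0 
[126. 122.] 330 mean [518.9 122.7  23. ] rect [518.9 122.2] [ 1.8 39.6] axis -75.6 
[491. 151.] 1083 mean [826.1 114.9  23.8] rect [828.6 109.5] [19.2 88.9] axis -87.1 touch
[ 66. 234.] 393 mean [455.5  17.1  22.9] rect [455.1  16.9] [ 8.5 34.6] axis -50.6 
[281. 298.] 1185 mean [659.5 -41.1  23.1] rect [658.8 -41.1] [140.1   2.7] axis 3.0 
[282. 334.] 331 mean [664.3 -85.1  23.1] rect [665.4 -85.1] [35.8 11.3] axis 2.7 
t 21.975 pos [0.6303 0.0769 0.1515] psi 3.0 q6 -0.05 F [ 0.8 -0.5 -0.1] w 1.0 tilt [-1.    -0.004 -0.   ]
  shift mm [0. 0. 0.] turn rad 0.0 deg 0 rows >= 0
t 21.975 pos [0.6303 0.0769 0.1515] psi 3.0 q6 -0.05 F [ 0.8 -0.5 -0.1] w 1.0 tilt [-1.    -0.004 -0.   ]
  shift mm [   2.4 -195.2   60. ] turn rad -0.416 deg -23.8 rows >= 4
```

View pics/w7.png

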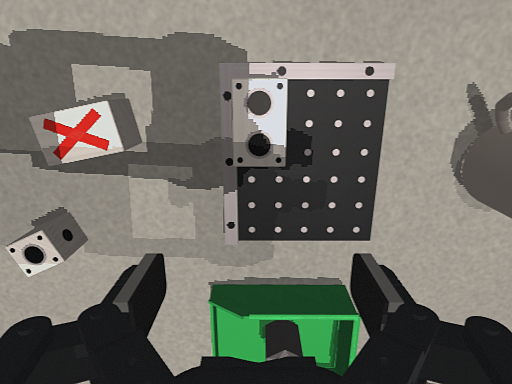

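Emit:
play_rows --pt "2 -50 15 -0.1 -1" --pt "2 -100 30 -0.2 -1" --pt "2 -150 45 -0.3 -1" --pt "2 -195 60 -0.416 -1" --pt "2 -195 60 -0.416 -1" --pt "2 -195 60 -0.416 -1" --pt "2 -195 60 -0.416 -1"

```text
time: 22.85
tool_pos: [0.4409, 0.0069, 0.1522]
tool_rot: [0.602, 0.37, 0.603, -0.37]
contact_force: [-0.0, -0.3, -0.1]
gripper_width: 1.002
```

```bash
python3 w.py w8 0.036 0.05;python3 -c "
from h import *
plan(.4385,.0068,.0145,26.8)"
```

```text
cam [0.406 0.078 0.296] view [-0.14  0.28  0.95] f 322.9
[377.  93.] 4880 mean [486.5 114.3  45. ] rect [487.8 114.3] [64.1 40.2] axis 14.5 
[502. 170.] 389 mean [610.  110.3  42.5] rect [609.9 112.4] [ 6.1 30.4] axis -77.7 touch
[254. 186.] 2015 mean [437.5   8.4  44.8] rect [438.    7.1] [39.6 34.3] axis 27.9 
t 22.9 pos [0.441  0.007  0.1523] psi 26.8 q6 -0.62 F [-0.3 -0.4 -0.3] w 1.0 tilt [-1. -0. -0.]
  shift mm [0. 0. 0.] turn rad 0.0 deg 0 rows >= 0
t 22.9 pos [0.441  0.007  0.1523] psi 26.8 q6 -0.62 F [-0.3 -0.4 -0.3] w 1.0 tilt [-1. -0. -0.]
  shift mm [137.8  -2.2  -0.9] turn rad 0.001 deg 0.0 rows >= 3
```

Emit:
play_rows --pt "55 -2 -1 -0.01 -1" --pt "105 -2 -1 -0.01 -1" --pt "130 -2 -1 -0.01 -1" --pt "138 -2 -1 -0.01 -1" --pt "138 -2 -1 -0.01 -1" --pt "138 -2 -1 -0.01 1" --pt "138 -2 -1 -0.01 1" --pt "138 -2 -1 -0.01 1"

```text
time: 23.9
tool_pos: [0.4392, 0.0065, 0.0157]
tool_rot: [0.605, 0.368, 0.603, -0.367]
contact_force: [1.6, 0.3, -1.3]
gripper_width: 0.459
```

Emit:
play_rows --pt "0 0 0 0 1" --pt "0 0 0 0 1" --pt "0 0 0 0 1" --pt "-20 0 0 0 1" --pt "-80 0 0 0 1" --pt "-130 0 0 0 1" --pt "-130 0 0 0 1" --pt "-130 0 0 0 1"

```text
time: 24.9
tool_pos: [0.4371, 0.0069, 0.1431]
tool_rot: [0.604, 0.367, 0.605, -0.368]
contact_force: [-0.2, -0.1, -2.6]
gripper_width: 0.46
```

```bash
python3 -c "
from h import *
plan(.638,.0722,.145,3)"
```

```text
t 24.9 pos [0.4371 0.0069 0.1431] psi 27.4 q6 -0.63 F [-0.2 -0.1 -2.6] w 0.46 tilt [-1.    -0.001 -0.001]
  shift mm [ -2.3 208.4  34.4] turn rad 0.426 deg 24.4 rows >= 4
```

Emit:
play_rows --pt "0 52 8 0.1 1" --pt "0 104 16 0.2 1" --pt "0 156 24 0.3 1" --pt "0 200 33 0.4 1" --pt "0 208 34 0.426 1" --pt "0 208 34 0.426 1" --pt "0 208 34 0.426 1"

```text
time: 25.78
tool_pos: [0.6367, 0.0719, 0.1431]
tool_rot: [0.512, 0.486, 0.514, -0.487]
contact_force: [0.8, 0.1, -1.6]
gripper_width: 0.456
```

```bash
python3 -c "
from h import *
plan(.638,.0722,.032,3)"
```

```text
t 25.775 pos [0.6367 0.0719 0.1431] psi 3.0 q6 -0.06 F [ 0.8  0.1 -1.6] w 0.46 tilt [-1.    -0.002 -0.   ]
  shift mm [111.1   1.6  -0.2] turn rad -0.0 deg -0.0 rows >= 2
```

Emit:
play_rows --pt "50 1 0 0 1" --pt "90 1 0 0 1" --pt "106 1 0 0 1" --pt "111 1 0 0 1" --pt "111 1 0 0 1" --pt "113 1 0 0 1" --pt "113 1 0 0 1"

```text
time: 26.65
tool_pos: [0.64, 0.0723, 0.0325]
tool_rot: [0.513, 0.487, 0.512, -0.486]
contact_force: [0.2, 1.1, -1.1]
gripper_width: 0.457
```

Emit:
play_rows --pt "1 0 0 0 1" --pt "2 0 0 0 1" --pt "2 0 0 0 1"

```text
time: 27.02
tool_pos: [0.6392, 0.0723, 0.0291]
tool_rot: [0.513, 0.487, 0.513, -0.487]
contact_force: [-0.5, -1.0, -2.5]
gripper_width: 0.457
```

Release 2 mm lower, then rise, close and shift to the block's +x side.

Emit:
play_rows --pt "1 0 0 0 1" --pt "2 0 0 0 1" --pt "2 0 0 0 1" --pt "2 0 0 0 0.6" --pt "2 0 0 0 0.2" --pt "2 0 0 0 -0.3" --pt "2 0 0 0 -0.5" --pt "2 0 0 0 -0.5"

```text
time: 28.02
tool_pos: [0.6394, 0.0723, 0.0272]
tool_rot: [0.513, 0.487, 0.513, -0.487]
contact_force: [-0.9, -0.4, -0.3]
gripper_width: 0.75
```

Emit:
play_rows --pt "-20 0 0 0 -0.5" --pt "-65 0 0 0 -0.5" --pt "-65 25 0 0 1" --pt "-65 48 0 0 1" --pt "-65 48 0 0 1" --pt "-65 48 0 0 1" --pt "-65 48 0 0 1" --pt "-65 48 0 0 1"

```text
time: 29.02
tool_pos: [0.6867, 0.0748, 0.0923]
tool_rot: [0.513, 0.487, 0.513, -0.487]
contact_force: [0.4, -0.2, 0.5]
gripper_width: 0.0
```

```bash
python3 w.py w9 0.05 0.062;python3 -c "
from h import *
plan(.687,.0748,.024,3)"
```

```text
cam [0.683 0.154 0.236] view [-0.02  0.31  0.95] f 322.9
[158. 122.] 8829 mean [629.9 132.8  57. ] rect [629.3 130.8] [40.3 64. ] axis -86.9 
[492. 195.] 1173 mean [823.8 100.8  55.9] rect [827.7  95.1] [15.4 61.1] axis -81.4 touch
[180. 221.] 3608 mean [640.5  75.   56.8] rect [640.   73.6] [40.  34.1] axis 3.0 
t 29.075 pos [0.6868 0.0748 0.0923] psi 3.0 q6 -0.05 F [-0.7 -0.  -0.2] w -0.0 tilt [-1. -0. -0.]
  shift mm [0. 0. 0.] turn rad 0.0 deg 0 rows >= 0
t 29.075 pos [0.6868 0.0748 0.0923] psi 3.0 q6 -0.05 F [-0.7 -0.  -0.2] w -0.0 tilt [-1. -0. -0.]
  shift mm [68.3  0.3 -0. ] turn rad -0.0 deg -0.0 rows >= 2
```

Emit:
play_rows --pt "40 0 -1 0 1" --pt "64 0 -1 0 1" --pt "68 0 -1 0 1" --pt "68 -5 -1 0 1" --pt "68 -10 -1 0 1" --pt "68 -14 -1 0 1" --pt "68 -16 -1 0 1" --pt "68 -18 -1 0 1"

```text
time: 30.08
tool_pos: [0.67, 0.0748, 0.0253]
tool_rot: [0.513, 0.487, 0.512, -0.486]
contact_force: [1.3, -0.0, 1.3]
gripper_width: -0.0
```

Emit:
play_rows --pt "0 -1 0 0 1" --pt "0 -2 0 0 1" --pt "0 -3 0 0 1" --pt "0 -4 0 0 1" --pt "0 -4 0 0 1"

```text
time: 30.7
tool_pos: [0.6653, 0.0746, 0.0244]
tool_rot: [0.513, 0.487, 0.513, -0.487]
contact_force: [1.2, -0.8, 1.2]
gripper_width: -0.001
```

Emit:
play_rows --pt "0 -1 0 0 1" --pt "0 -2 0 0 1" --pt "0 -2 0 0 1"

```text
time: 31.08
tool_pos: [0.6646, 0.0745, 0.0254]
tool_rot: [0.514, 0.488, 0.512, -0.486]
contact_force: [4.6, 0.3, 2.7]
gripper_width: 0.003
```

Emit:
play_rows --pt "0 -1.5 0 0 1" --pt "0 -1.5 0 0 1" --pt "0 15 0 0 1" --pt "-20 15 0 0 1" --pt "-65 15 0 0 1" --pt "-65 0 40 0 1" --pt "-65 -25 44 0 1" --pt "-65 -30 44 0 1"

```text
time: 32.08
tool_pos: [0.6337, 0.0287, 0.0896]
tool_rot: [0.512, 0.487, 0.513, -0.487]
contact_force: [0.4, 0.2, 0.3]
gripper_width: 0.0
```

Emit:
play_rows --pt "0 0 0 0 1" --pt "0 0 0 0 1"

```text
time: 32.33
tool_pos: [0.636, 0.0295, 0.0896]
tool_rot: [0.513, 0.487, 0.513, -0.487]
contact_force: [-0.4, -0.7, -0.5]
gripper_width: -0.0
```

```bash
python3 w.py w10 0.05 0.062;python3 -c "
from h import *
plan(.634,.030,.024,3)"
```

```text
cam [0.632 0.109 0.233] view [-0.02  0.31  0.95] f 322.9
[253.  52.] 8397 mean [629.4 125.   57.2] rect [629.4 124. ] [40.2 49.8] axis -86.8 touch
[254. 154.] 4340 mean [632.4  73.7  57. ] rect [632.5  72.8] [40.1 34. ] axis 3.0 
t 32.375 pos [0.636  0.0294 0.0895] psi 3.0 q6 -0.12 F [-0.2  0.2 -0. ] w 0.0 tilt [-1.  0.  0.]
  shift mm [0. 0. 0.] turn rad 0.0 deg 0 rows >= 0
t 32.375 pos [0.636  0.0294 0.0895] psi 3.0 q6 -0.12 F [-0.2  0.2 -0. ] w 0.0 tilt [-1.  0.  0.]
  shift mm [65.5 -2.  -0.7] turn rad 0.0 deg 0.0 rows >= 2
```

Emit:
play_rows --pt "40 -2 0 0 1" --pt "62 -2 0 0 1" --pt "65 -2 0 0 1" --pt "65 -2 -6 0 1" --pt "65 -2 -12 0 1" --pt "65 -2 -15 0 1" --pt "65 -2 -18 0 1" --pt "65 -2 -20 0 1"

```text
time: 33.38
tool_pos: [0.633, 0.0488, 0.0249]
tool_rot: [0.513, 0.487, 0.512, -0.487]
contact_force: [-0.4, -0.2, 0.5]
gripper_width: -0.001
```

Emit:
play_rows --pt "0 0 -1 0 1" --pt "0 0 -2 0 1" --pt "0 0 -3 0 1" --pt "0 0 -4 0 1" --pt "0 0 -4 0 1"

```text
time: 34.0
tool_pos: [0.6322, 0.053, 0.0242]
tool_rot: [0.513, 0.487, 0.513, -0.487]
contact_force: [0.6, -1.3, 1.2]
gripper_width: 0.001
```

Emit:
play_rows --pt "0 0 -1 0 1" --pt "0 0 -2 0 1" --pt "0 0 -2 0 1"

```text
time: 34.38
tool_pos: [0.6322, 0.0542, 0.0242]
tool_rot: [0.513, 0.486, 0.513, -0.487]
contact_force: [0.9, -5.4, 0.1]
gripper_width: 0.001
```

Emit:
play_rows --pt "0 0 -1 0 1" --pt "0 0 -2 0 1" --pt "0 0 -2 0 1"

```text
time: 34.75
tool_pos: [0.6322, 0.0543, 0.0245]
tool_rot: [0.514, 0.486, 0.512, -0.488]
contact_force: [-0.2, -11.1, 1.7]
gripper_width: -0.0
```

Emit:
play_rows --pt "0 0 5 0 1" --pt "0 0 15 0 1" --pt "-40 0 15 0 0" --pt "-100 0 15 0 -1" --pt "-140 0 15 0 -1" --pt "-140 0 15 0 -1" --pt "-140 0 15 0 -1"

```text
time: 35.62
tool_pos: [0.6323, 0.042, 0.1634]
tool_rot: [0.512, 0.487, 0.513, -0.487]
contact_force: [1.0, -0.7, -1.0]
gripper_width: 1.0
```

```bash
python3 w.py w11 0.05 0.062; python3 w.py w11b 0.016 0.03;python3 -c "
from h import *
plan(.4878,.1143,.150,-75.6)"
```

```text
cam [0.629 0.121 0.307] view [-0.01  0.31  0.95] f 322.9
[259.  92.] 7359 mean [629.7 116.9  57.1] rect [629.9 113.9] [40.1 98.4] axis -86.9 
[506. 141.] 524 mean [823.5  91.7  55.4] rect [825.8  89.7] [10.2 49.8] axis -73.6 touch
t 35.675 pos [0.6317 0.042  0.1624] psi 3.0 q6 -0.1 F [-0.5  0.4 -0.2] w 1.0 tilt [-1.    -0.003 -0.001]
  shift mm [0. 0. 0.] turn rad 0.0 deg 0 rows >= 0
cam [0.629 0.121 0.306] view [-0.01  0.31  0.95] f 322.9
[279.  66.] 4669 mean [642.9 135.9  21. ] rect [668.9  96.9] [140.5 160.5] axis -87.0 
[492. 110.] 1099 mean [826.3 112.7  23.9] rect [828.6 108.1] [19.8 91.4] axis -83.5 touch
[280. 261.] 1001 mean [658.3 -41.2  23. ] rect [658.6 -41.1] [140.5   2.8] axis 3.4 
[275. 335.] 1829 mean [ 659.9 -131.9   23.6] rect [660.1 -99.3] [138.8 105.7] axis 2.9 
t 35.725 pos [0.6315 0.042  0.1619] psi 3.0 q6 -0.1 F [-0.1 -0.2 -0.2] w 1.0 tilt [-1.    -0.004 -0.001]
  shift mm [0. 0. 0.] turn rad 0.0 deg 0 rows >= 0
t 35.725 pos [0.6315 0.042  0.1619] psi 3.0 q6 -0.1 F [-0.1 -0.2 -0.2] w 1.0 tilt [-1.    -0.004 -0.001]
  shift mm [  12.5 -139.7  -79.6] turn rad 1.372 deg 78.6 rows >= 8
```

View pics/w11.png

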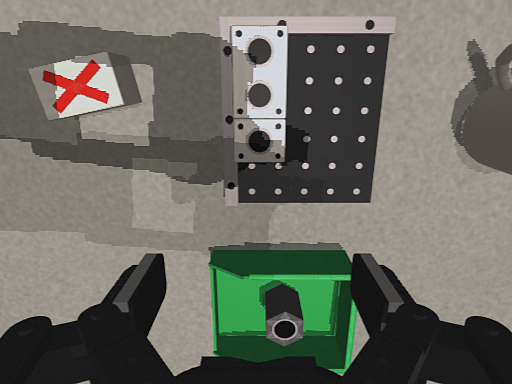

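Emit:
play_rows --pt "0 -50 -28 0.18 -1" --pt "0 -100 -56 0.36 -1" --pt "10 -139 -79 0.54 -1" --pt "12 -140 -80 0.72 -1" --pt "12 -140 -80 0.9 -1" --pt "12 -140 -80 1.08 -1" --pt "12 -140 -80 1.26 -1" --pt "12 -140 -80 1.372 -1"

```text
time: 36.72
tool_pos: [0.4877, 0.1145, 0.1503]
tool_rot: [-0.087, -0.7, -0.087, 0.703]
contact_force: [1.0, -0.1, 0.9]
gripper_width: 0.999
```

Emit:
play_rows --pt "0 0 0 0 -1" --pt "0 0 0 0 -1"

```text
time: 36.98
tool_pos: [0.4884, 0.1145, 0.1513]
tool_rot: [-0.089, -0.701, -0.089, 0.702]
contact_force: [0.1, 0.5, -0.2]
gripper_width: 0.999
```

```bash
python3 w.py w12 0.036 0.05;python3 -c "
from h import *
plan(.4878,.1143,.0145,-75.6)"
```

```text
cam [0.567 0.134 0.295] view [0.3  0.08 0.95] f 322.9
[87. 64.] 861 mean [549.7 258.6  41.9] rect [549.6 258.2] [85.9  5.2] axis 4.8 touch
[278.  26.] 336 mean [609.1 130.4  43. ] rect [609.1 130. ] [ 0.9 62.1] axis -87.0 
[504.  85.] 305 mean [613.6 -43.5  40.4] rect [615.  -44.2] [29.9  4.7] axis 5.2 touch
[257. 187.] 3748 mean [490.5 115.2  45. ] rect [488.3 114.6] [64.7 40.1] axis 14.5 
[112. 259.] 1117 mean [396.1 221.1  46.1] rect [393.4 222.6] [30.1 32.6] axis -39.7 
t 37.025 pos [0.4885 0.1145 0.1516] psi -75.6 q6 1.4 F [-0.1  0.2 -0.4] w 1.0 tilt [-1.    -0.     0.001]
  shift mm [0. 0. 0.] turn rad 0.0 deg 0 rows >= 0
t 37.025 pos [0.4885 0.1145 0.1516] psi -75.6 q6 1.4 F [-0.1  0.2 -0.4] w 1.0 tilt [-1.    -0.     0.001]
  shift mm [137.1   0.    0.6] turn rad 0.001 deg 0.0 rows >= 3
```

Emit:
play_rows --pt "55 0 0 0 -1" --pt "105 0 0 0 -1" --pt "130 0 0 0 -1" --pt "137 0 0 0 -1" --pt "137 0 0 0 -1" --pt "137 0 0 0 1" --pt "137 0 0 0 1" --pt "137 0 0 0 1"

```text
time: 38.02
tool_pos: [0.49, 0.1147, 0.0167]
tool_rot: [0.088, 0.702, 0.088, -0.701]
contact_force: [1.0, 1.2, -1.8]
gripper_width: 0.455
```

Emit:
play_rows --pt "0 0 0 0 1" --pt "0 0 0 0 1" --pt "0 0 0 0 1" --pt "-20 0 0 0 1" --pt "-80 0 0 0 1" --pt "-140 0 0 0 1" --pt "-140 0 0 0 1" --pt "-140 0 0 0 1"

```text
time: 39.02
tool_pos: [0.4878, 0.1144, 0.1537]
tool_rot: [-0.088, -0.701, -0.088, 0.702]
contact_force: [-0.4, 0.3, -2.8]
gripper_width: 0.463
```

```bash
python3 -c "
from h import *
plan(.562,.315,.155,-83.7)"
```

```text
t 39.025 pos [0.4878 0.1144 0.1537] psi -75.6 q6 1.4 F [-0.4  0.3 -2.8] w 0.46 tilt [-1.    -0.     0.002]
  shift mm [  -1.5 -175.9 -121.7] turn rad 0.141 deg 8.1 rows >= 4
```

Emit:
play_rows --pt "0 -44 -30 0.04 1" --pt "0 -88 -60 0.08 1" --pt "0 -132 -90 0.12 1" --pt "0 -170 -118 0.14 1" --pt "0 -176 -122 0.14 1" --pt "0 -176 -122 0.14 1" --pt "0 -176 -122 0.14 1"

```text
time: 39.9
tool_pos: [0.5625, 0.3139, 0.1538]
tool_rot: [-0.039, -0.705, -0.038, 0.707]
contact_force: [-0.3, 0.0, -2.6]
gripper_width: 0.457
```

```bash
python3 w.py w13 0.036 0.056;python3 -c "
from h import *
plan(.560,.315,.025,-83.7)"
```

```text
cam [0.643 0.322 0.297] view [0.31 0.03 0.95] f 322.9
[252. 152.] 3989 mean [592.1 321.2  49.5] rect [566.8 317. ] [129.7 116.5] axis 7.0 
[462. 130.] 838 mean [628.2 163.1  46.4] rect [628.7 162.8] [ 9.4 40.6] axis -8.7 
[ 41. 226.] 320 mean [510.5 492.6  46.1] rect [509.8 493.6] [15.7  8.1] axis 38.8 
t 39.95 pos [0.5628 0.3139 0.1544] psi -83.7 q6 1.85 F [-0.4  0.1 -2.6] w 0.45 tilt [-1.     0.001  0.002]
  shift mm [0. 0. 0.] turn rad 0.0 deg 0 rows >= 0
t 39.95 pos [0.5628 0.3139 0.1544] psi -83.7 q6 1.85 F [-0.4  0.1 -2.6] w 0.45 tilt [-1.     0.001  0.002]
  shift mm [129.4  -1.5   2.4] turn rad -0.0 deg -0.0 rows >= 3
```

Emit:
play_rows --pt "50 -1 0 0 1" --pt "100 -1 0 0 1" --pt "122 -1 0 0 1" --pt "130 -1 0 0 1" --pt "131 -1 0 0 1" --pt "132 -1 0 0 1" --pt "132 -1 0 0 1" --pt "132 -1 0 0 1"

```text
time: 40.95
tool_pos: [0.5638, 0.3166, 0.0242]
tool_rot: [0.039, 0.706, 0.039, -0.706]
contact_force: [-0.2, -0.3, -2.9]
gripper_width: 0.459
```

Emit:
play_rows --pt "2 0 0 0 1" --pt "3 0 0 0 1" --pt "3 0 0 0 1" --pt "3 0 0 0 1"

```text
time: 41.45
tool_pos: [0.5633, 0.3162, 0.0203]
tool_rot: [-0.039, -0.706, -0.039, 0.706]
contact_force: [0.5, -0.3, -2.1]
gripper_width: 0.457
```

Emit:
play_rows --pt "1 0 0 0 1" --pt "1.5 0 0 0 1" --pt "1.5 0 0 0 0.6" --pt "1.5 0 0 0 0.2" --pt "1.5 0 0 0 -0.2" --pt "1.5 0 0 0 -0.3" --pt "1.5 0 0 0 -0.3"

```text
time: 42.32
tool_pos: [0.5634, 0.3163, 0.0186]
tool_rot: [0.039, 0.706, 0.039, -0.706]
contact_force: [-0.1, -0.9, -0.5]
gripper_width: 0.651
```

Emit:
play_rows --pt "-15 0 0 0 -0.3" --pt "-60 0 0 0 -0.3" --pt "-120 0 0 0 -0.3" --pt "-150 0 0 0 -0.5" --pt "-150 0 0 0 -1" --pt "-150 0 0 0 -1"

```text
time: 43.08
tool_pos: [0.5628, 0.316, 0.1681]
tool_rot: [-0.039, -0.706, -0.039, 0.706]
contact_force: [0.5, -0.5, -0.3]
gripper_width: 1.004
```

```bash
python3 w.py w14 0.036 0.056;python3 -c "
from h import *
plan(.393,.222,.16,-83.7)"
```

```text
cam [0.643 0.325 0.312] view [0.31 0.03 0.95] f 322.9
[256. 150.] 3539 mean [591.4 320.3  49.5] rect [566.2 317. ] [130.7 116.6] axis 6.9 
[454. 128.] 696 mean [628.2 163.1  46.3] rect [628.5 162.8] [ 8.5 40.3] axis -7.2 
[257. 183.] 3428 mean [564.7 316.5  47.9] rect [562.4 316.3] [64. 40.] axis 6.3 
[328. 348.] 802 mean [396.7 223.9  45.6] rect [393.5 222.8] [32.  30.7] axis 9.6 
t 43.125 pos [0.5623 0.3158 0.167 ] psi -83.7 q6 1.86 F [-0.6  0.3 -0.2] w 1.0 tilt [-1.     0.001  0.003]
  shift mm [0. 0. 0.] turn rad 0.0 deg 0 rows >= 0
t 43.125 pos [0.5623 0.3158 0.167 ] psi -83.7 q6 1.86 F [-0.6  0.3 -0.2] w 1.0 tilt [-1.     0.001  0.003]
  shift mm [  7.6  74.6 178.6] turn rad 0.001 deg 0.0 rows >= 4
```

Emit:
play_rows --pt "0 19 45 0 -1" --pt "0 38 90 0 -1" --pt "7 57 135 0 -1" --pt "7 74 178 0 -1" --pt "7 74 178 0 -1" --pt "7 74 178 0 -1" --pt "7 74 178 0 -1"

```text
time: 44.0
tool_pos: [0.3954, 0.2234, 0.1618]
tool_rot: [-0.039, -0.706, -0.039, 0.706]
contact_force: [0.3, -0.7, -0.3]
gripper_width: 1.0
```

```bash
python3 w.py w15 0.036 0.056;python3 -c "
from h import *
plan(.393,.222,.017,-83.7)"
```

```text
cam [0.476 0.232 0.305] view [0.31 0.03 0.95] f 322.9
[82. 16.] 384 mean [509.4 364.3  43.4] rect [508.1 364.6] [25.9  4.1] axis 6.3 touch
[259. 189.] 1140 mean [394.5 222.4  46.8] rect [393.4 222.4] [31.  31.3] axis -82.8 
t 44.05 pos [0.3954 0.2234 0.1618] psi -83.7 q6 1.81 F [0.3 1.  0.3] w 1.0 tilt [-1.  0.  0.]
  shift mm [0. 0. 0.] turn rad 0.0 deg 0 rows >= 0
t 44.05 pos [0.3954 0.2234 0.1618] psi -83.7 q6 1.81 F [0.3 1.  0.3] w 1.0 tilt [-1.  0.  0.]
  shift mm [144.8   1.1   2.5] turn rad 0.001 deg 0.0 rows >= 3
```

Emit:
play_rows --pt "55 1 2 0 -1" --pt "110 1 2 0 -1" --pt "137 1 2 0 -1" --pt "145 1 2 0 -1" --pt "145 1 2 0 -1" --pt "145 1 2 0 1" --pt "145 1 2 0 1" --pt "145 1 2 0 1"

```text
time: 45.05
tool_pos: [0.3933, 0.2221, 0.0177]
tool_rot: [0.039, 0.707, 0.039, -0.705]
contact_force: [0.1, -0.3, -0.4]
gripper_width: 0.375
```

Emit:
play_rows --pt "0 0 0 0 1" --pt "0 0 0 0 1" --pt "0 0 0 0 1" --pt "-20 0 0 0 1" --pt "-80 0 0 0 1" --pt "-140 0 0 0 1" --pt "-140 0 0 0 1" --pt "-140 0 0 0 1"

```text
time: 46.05
tool_pos: [0.3917, 0.2214, 0.1552]
tool_rot: [-0.039, -0.705, -0.039, 0.707]
contact_force: [0.3, -0.3, -1.9]
gripper_width: 0.349
```

```bash
python3 -c "
from h import *
plan(.480,-.05,.16,-83.7)
plan(.560,-.302,.16,-83.7)"
```

```text
t 46.05 pos [0.3917 0.2214 0.1552] psi -83.7 q6 1.81 F [ 0.3 -0.3 -1.9] w 0.35 tilt [-1.     0.001  0.002]
  shift mm [ -4.7 279.5 -57.8] turn rad 0.001 deg 0.0 rows >= 5
t 46.05 pos [0.3917 0.2214 0.1552] psi -83.7 q6 1.81 F [ 0.3 -0.3 -1.9] w 0.35 tilt [-1.     0.001  0.002]
  shift mm [  -4.7  538.8 -109.4] turn rad 0.001 deg 0.0 rows >= 9
```

Emit:
play_rows --pt "0 40 -8 0 1" --pt "0 95 -19 0 1" --pt "0 150 -30 0 1" --pt "0 210 -42 0 1" --pt "0 270 -54 0 1" --pt "0 330 -66 0 1" --pt "0 390 -78 0 1" --pt "0 450 -90 0 1"

```text
time: 47.05
tool_pos: [0.5303, -0.2165, 0.1527]
tool_rot: [-0.038, -0.704, -0.04, 0.708]
contact_force: [1.8, 0.7, -2.3]
gripper_width: 0.345
```

Emit:
play_rows --pt "0 50 -10 0 1" --pt "0 80 -17 0 1" --pt "0 88 -19 0 1" --pt "0 88 -19 0 1" --pt "0 88 -19 0 1" --pt "0 88 -19 0 1"

```text
time: 47.8
tool_pos: [0.5604, -0.2996, 0.1567]
tool_rot: [-0.039, -0.706, -0.04, 0.706]
contact_force: [-1.3, 0.3, -2.3]
gripper_width: 0.347
```

```bash
python3 w.py w16 0.036 0.056;python3 -c "
from h import *
plan(.560,-.302,.026,-83.7)"
```

```text
cam [ 0.641 -0.291  0.3  ] view [0.31 0.03 0.95] f 322.9
[13. 23.] 1248 mean [ 663.1 -114.6   46.8] rect [ 661.7 -112.1] [15.9 34.7] axis -19.5 touch
[70. 49.] 1636 mean [ 650.1 -153.1   46.4] rect [ 644.7 -153.1] [78.3  7.6] axis 3.3 touch
[270. 152.] 3832 mean [ 591.5 -306.5   49.5] rect [ 565.9 -301.8] [116.4 129.7] axis -5.5 
t 47.85 pos [ 0.5604 -0.2999  0.1569] psi -83.6 q6 0.85 F [ 0.6  0.8 -2.6] w 0.35 tilt [-1. -0. -0.]
  shift mm [0. 0. 0.] turn rad 0.0 deg 0 rows >= 0
t 47.85 pos [ 0.5604 -0.2999  0.1569] psi -83.6 q6 0.85 F [ 0.6  0.8 -2.6] w 0.35 tilt [-1. -0. -0.]
  shift mm [130.9   2.1   0.7] turn rad 0.002 deg 0.1 rows >= 3
```

View pics/w16.png

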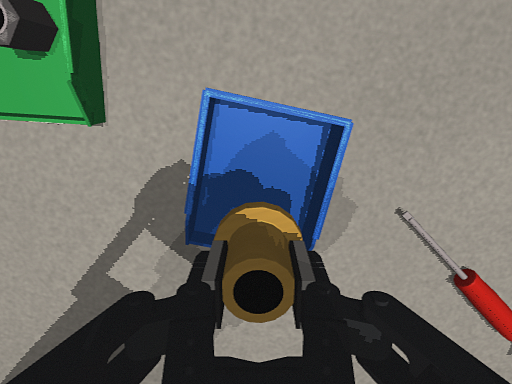

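Emit:
play_rows --pt "50 2 0 0 1" --pt "100 2 0 0 1" --pt "122 2 0 0 1" --pt "129 2 0 0 1" --pt "131 2 0 0 1" --pt "131 2 0 0 1" --pt "131 2 0 0 1" --pt "131 2 0 0 1"

```text
time: 48.85
tool_pos: [0.5612, -0.3031, 0.0267]
tool_rot: [0.039, 0.706, 0.039, -0.706]
contact_force: [-0.1, 1.5, -2.8]
gripper_width: 0.35
```

Emit:
play_rows --pt "1 0 0 0 1" --pt "2 0 0 0 1" --pt "3 0 0 0 1" --pt "3 0 0 0 1" --pt "3 0 0 0 1"

```text
time: 49.48
tool_pos: [0.5607, -0.3028, 0.0228]
tool_rot: [-0.039, -0.706, -0.039, 0.706]
contact_force: [-0.3, -0.0, -3.0]
gripper_width: 0.349
```

Emit:
play_rows --pt "1 0 0 0 1" --pt "2 0 0 0 1" --pt "2 0 0 0 1" --pt "2 0 0 0 1"

```text
time: 49.98
tool_pos: [0.5608, -0.3029, 0.021]
tool_rot: [0.039, 0.706, 0.039, -0.706]
contact_force: [-1.0, -0.3, -0.5]
gripper_width: 0.352
```

Weight is taken by the floor; releasing and rising clear.

Emit:
play_rows --pt "0 0 0 0 0.7" --pt "0 0 0 0 0.4" --pt "0 0 0 0 0.1" --pt "0 0 0 0 -0.1" --pt "0 0 0 0 -0.1"

```text
time: 50.6
tool_pos: [0.5609, -0.3029, 0.021]
tool_rot: [0.039, 0.706, 0.039, -0.706]
contact_force: [0.8, -0.2, -0.2]
gripper_width: 0.55
```

Emit:
play_rows --pt "-15 0 0 0 -0.1" --pt "-60 0 0 0 -0.1" --pt "-120 0 0 0 -0.1" --pt "-180 0 0 0 -0.5" --pt "-210 0 0 0 -1" --pt "-210 0 0 0 -1" --pt "-210 0 0 0 -1"

```text
time: 51.48
tool_pos: [0.5603, -0.3025, 0.23]
tool_rot: [-0.039, -0.706, -0.039, 0.706]
contact_force: [-0.2, 0.4, -0.2]
gripper_width: 1.002
```

```bash
python3 w.py w17 0.036 0.056; python3 - <<'E'
from h import *
f=grab('top','top2.png'); c=cloud(f); z=c[...,2]
g=c[(z>.03)&(z<.2)&(np.arange(512)[None,:]<150)&(c[...,0]>.4)&(c[...,0]<.6)&(c[...,1]<.6)]; print('gauge',g.min(0).round(3),g.max(0).round(3))
m=((z>0.05)&(z<0.062)&(c[...,1]>0)&(c[...,1]<.2)&(c[...,0]<.72)&(c[...,0]>.58)).astype(np.uint8); r=cv2.minAreaRect((c[m>0][:,:2]*1000).astype(np.float32)); print('pair',r)
im=f['img'][:,:,::-1]; cv2.imwrite('pics/crop2.png',cv2.resize(im[105:260,90:440],None,fx=2.28,fy=2.28,interpolation=cv2.INTER_CUBIC))
E
```

```text
cam [ 0.641 -0.294  0.374] view [0.31 0.03 0.95] f 322.9
[109.  48.] 1061 mean [ 657.9 -152.5   47. ] rect [ 652.9 -152.3] [94.4  7.1] axis 3.0 touch
[53. 32.] 1844 mean [ 666.1 -103.2   49.2] rect [ 666.  -100.8] [36.2 41.4] axis -87.4 
[264. 139.] 2296 mean [ 590.1 -305.7   49.7] rect [ 565.8 -301.5] [116.3 129.8] axis -5.5 
[258. 167.] 784 mean [ 561.8 -302.5   49.6] rect [ 560.7 -302.7] [31.2 31.4] axis -35.4 
[506. 307.] 416 mean [ 420.3 -622.4   43.5] rect [ 426.2 -621.7] [65.2  3.3] axis 6.2 touch
t 51.525 pos [ 0.5599 -0.3022  0.2289] psi -83.7 q6 0.85 F [-0.3  1.5  0. ] w 1.0 tilt [-1.    -0.002  0.002]
  shift mm [0. 0. 0.] turn rad 0.0 deg 0 rows >= 0
gauge [0.45  0.451 0.03 ] [0.525 0.547 0.182]
pair ((630.3992919921875, 112.91580200195312), (41.42384338378906, 97.68588256835938), 3.6137993335723877)
```

View pics/crop2.png

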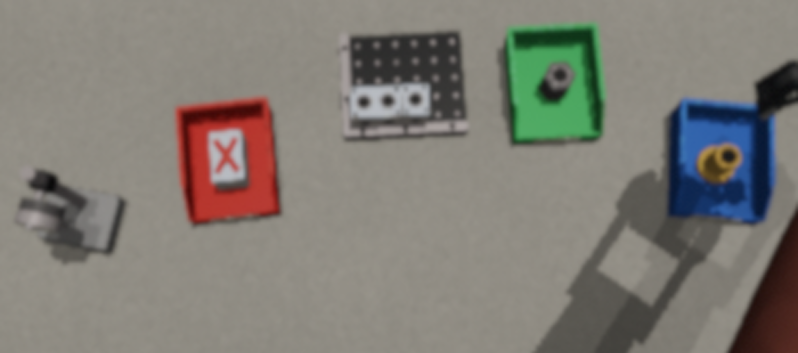

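```bash
python3 -c "
from h import *
print(manip.job_done())"
```

```text
the job is handed in; nothing more can be done
None
```

The batch is sorted and the job is handed in at about 52 s of the 128 s allowed.

- **Bins:** The steel nut is in the green bin, the red-crossed reject is in the red bin and the brass bush is in the blue bin. The cameras show each one upright, with its top 48–50 mm above the bench.
- **Long block:** I pushed it against the near rail and then lengthwise against the end rail, up to about 14 N. Its centre measured (629.0, 130.8) mm against a home of (628.9, 130.8) mm.
- **Short block:** I then set it against the same rail and pushed it up to the long one's end, up to about 11 N. The wrist camera measured the pair at 98.4 x 40.1 mm (98 x 40 expected), within about 0.1 mm of the expected centre.
- **Dial gauge:** It stands where it did, within the top camera's noise of a few millimetres.

The last top-camera view is coarser. It gave the pair as 97.7 x 41.4 mm and turned 3.6°, where the wrist camera gave about 3.1° for the pair and 3.0° for the pallet. I put that down to its pixel size. No check failed, and the arm was clear of everything when the job was handed in.

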